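# Shift the lapping machine into third gear

### The job

Shift the lapping machine into third: push its ball-knobbed gear lever out of the left-hand channel of the H-shaped gate to neutral, across to the right, then forward, away from you, until it is fully home in the front right slot, without catching fourth (the rear right slot) on the way. Only push the lever with the fingertips or the outside of the fingers and do not force it; never take the knob or the stem between the fingers. Leave the loose parts on the machine and bench where they are.

Things in the scene. Friction and masses are not known exactly. Their poses are not given: they have to be found in the camera images.
- lapper: Bench lapping machine, fixed; place and yaw differ each time. Origin on the bench straight under the gear lever's pivot; x = the machine's forward (away from the operator, roughly away from the robot), y its left, z up. Grey gearbox round the origin: x -125 to 125 mm, y -110 to 90, cover 128 high. Motor on its far side: x 110 to 330, y -85 to 65, up to 183 high. Cabinet on the left: see lap_centre.
- lap_centre (a point): Centre of the round steel lap plate's top face, 166 mm above the bench, plate 264 mm across; axes as the machine's. It lies on the machine's cabinet (x -60 to 260 mm, y 90 to 430 in the machine's frame, top 130 high), with two conditioning rings and yoke posts on it, up to 215 mm above the bench.
- gate_centre (a point): Centre of the H-gate on the top of the steel gate plate (104 x 104 mm, 8 thick), 160 mm above the bench; axes as the machine's. Opening 74 (x) by 58 (y); a round-nosed tongue 22 wide enters from front and rear, leaving a 20 wide cross channel at x = 0. Channels along x: 18 wide, at y = 20 (left), -20 (right). First = front left, second = rear left, third = front right, fourth = rear right; front = +x.
- pivot (a point): The gear lever's pivot, hidden in the gearbox, 56 mm above the bench over the machine's origin; axes as the machine's. From here the knob stands at about x = 200*sin(gear_shift), y = -200*sin(gear_cross) mm.
- knob (a point): Centre of the black ball knob, 40 mm across, on top of the gear lever, 200 mm from the pivot (256 mm above the bench when upright, at most about 14 lower when tilted). Steel stem 12 mm thick with a 20 mm collar just under the knob. z of this frame runs up the stem, x forward.
- gear_shift (a joint): Forward tilt of the gear lever, rad: 0 = neutral, + = forward (+x of the machine), - = backward. The gate's ends stop it at about +0.287 and -0.287 (knob 57 mm forward or back). Friction holds it where it is left; about 2 to 4 N at the knob moves it. At the start it stands anywhere from -0.27 to 0.27, in the left-hand channel.
- gear_cross (a joint): Sideways tilt of the gear lever, rad: + = right (-y of the machine), - = left. The gate's sides stop it at about +0.215 and -0.215 (knob 43 mm to the side); in a slot the tongues keep it beyond 0.17 either side. It crosses only with gear_shift within about 0.04 of 0 (the round noses guide it in from a little further off). Friction holds it where it is left; starts at about -0.195.
- bottle: Bystander: small red squeeze bottle with a yellow nozzle, 44 mm across, 90 mm high, standing on the cabinet's near right corner (operator's side) beside the gear lever, top 220 mm above the bench. Origin: centre of its underside.
- nut: Bystander: loose steel hex nut, 36 mm across flats, 18 mm high, lying on the gearbox cover on the operator's side of the gate. Origin: centre of its underside.
- seat_ring: Bystander: loose steel valve seat ring, 84 mm outside, 64 mm inside, 14 mm high, on the lap plate. Origin: centre of its underside.
- valve_ball: Bystander: dark steel valve ball, 110 mm across and 90 mm high, bore upright, on the bench to the right. Origin: centre of its underside.
- compound_jar: Bystander: white jar of lapping compound with black lid, 72 mm across, 65 mm high, on the bench to the right. Origin: centre of its underside.
- spanner: Bystander: steel spanner 232 mm long, 42 wide, lying flat on the bench to the right. Origin: under its middle; x along its length.
- stud: Bystander: threaded stud 130 mm long, 15 mm thick, with two hex nuts on it, lying on the bench to the right. Origin: on the bench under its middle; x along its length.

How it is judged:
On the way, in this order (a step that is already met when the one before it is completed fails the run):
1. the lever stands in neutral at the right-hand end of the cross channel (value of joint gear_cross above 0.15 rad and value of joint gear_shift between -0.1 and 0.1 rad), for 0.05 s.
2. the lever is fully forward in the front right slot (third) (value of joint gear_shift above 0.25 rad and value of joint gear_cross above 0.15 rad), for 0.2 s.
At the end, for the whole second after the job is handed in: The lever rests fully home in the front right slot: gear_shift above 0.25 rad (knob within about 7 mm of its stop) and gear_cross above 0.15 rad, not moving; every bystander within 30 mm of where it stood, the bottle, jar and ball upright (all of step 2 and velocity of joint gear_shift between -0.05 and 0.05 rad/s and distance of each of bottle, nut, seat_ring, valve_ball, compound_jar, spanner, stud from where it was at the start of the episode below 0.03 m and angle between each of bottle, valve_ball, compound_jar's own z axis and vertical below 0.5 rad); the robot touches nothing.
It fails at once if the knob or the stem was taken between the fingers (grasp point on the lever's axis) ((x of the grasp point in the frame of knob between -0.014 and 0.014 m and y of the grasp point in the frame of knob between -0.014 and 0.014 m and z of the grasp point in the frame of knob between -0.015 and 0.028 m) or (x of the grasp point in the frame of knob between -0.009 and 0.009 m and y of the grasp point in the frame of knob between -0.009 and 0.009 m and z of the grasp point in the frame of knob between -0.09 and -0.015 m)).
It fails at once if the lever went into the fourth slot (rear right) (value of joint gear_cross above 0.12 rad and value of joint gear_shift below -0.15 rad).
It fails at once if the lever or machine was forced (more than 50 N from the fingers) (contact force between the fingers and lapper above 50 N).
It fails at once if a bystander was moved more than 30 mm or knocked over (distance of any of bottle, nut, seat_ring, valve_ball, compound_jar, spanner, stud from where it was at the start of the episode above 0.03 m or angle between any of bottle, valve_ball, compound_jar's own z axis and vertical above 0.5 rad).
It also fails if it takes over 48 s, if anything falls off the work surface, if the arm or the gripper's body presses on something with over 40 N, if the wrist force passes 120 N, or if a joint passes its speed limit or range.

### The arm

A 6-joint arm with a two-finger parallel gripper is mounted at the origin on the work surface. World frame = base frame: x ahead of the robot, y to its left, z up, the work surface at z = 0. Lengths are in m, angles in rad, forces in N, time in s.
With the tool pointing down it reaches from about 0.375 to 0.975 m from the base axis. Payload 3.8 kg.
Tool frame: the origin (TCP) lies at the very end of the fingers, on their centre line; the grasp point (between the pads) lies 19 mm behind it; z points along the fingers, y is the direction in which the jaws open and shut (so a half turn about z gives the same grasp; the last joint's range is limited). The gripper opens to 85 mm and grips with 20 to 120 N. Pads are 22 mm wide; open, the fingers measure 114 mm over their backs; the gripper's body (76 mm by 85 mm) begins 54 mm behind the grasp point. The pads swing forward as they close: fully open they stand 13 mm farther back than shut.
Start: joints at [-1.18, 0.264, 1.604, -0, 1.274, -0.037], TCP at [0.28, -0.614, 0.231] pointing down, gripper open.
Joint ranges: [-2.63, 2.63], [-0.94, 2.18], [0.31, 2.57], [-1.31, 4.45], [0, 2.66], [-2.55, 2.55]. Speed limits (rad/s): [2.57, 2.57, 3.14, 3.14, 3.14, 3.14].

### API

Orientations are given as a rotation vector (axis times angle).
In Python, from workcell import status, read_camera, camera_info, order gives the robot as it stands.
- The arm moves only by the tool move_arm, never from a script. Its argument "deltas" is a list of rows, each a list of 3 entries, a list of its own where there are three numbers: the turn, a rotation vector about the world's x, y, z as a fraction of full scale, then the shift along the world's x, y, z as a fraction of full scale, then the closure, from -1 (fully open) to 1 (shut), so that 0 is half open. A call has 1 to 20 rows; each row is the pose to reach, as a shift and turn from the pose commanded when the call began; what a row does not reach only later rows make up. Full scale, the value 1, is 0.1 m for a shift and pi/2 rad for a turn. A row lasts 1/8 s, in which the tool goes at most 62.5 mm and 10.7 degrees, less where a joint would pass 70% of its speed; a pose out of reach is approached as far as the arm can. A call with a number of a shift or a turn outside -1 to 1 is refused whole. A call with a gripper value outside its range is refused whole. The fingers move at their own pace and stop on an object; "grip_force" is the grip in N (left out, the last holds). Time passes only in rows, so rows that repeat a pose let the fingers close. It gives the time, the measured TCP pose, the force and the opening at its end, in the units of the state.
- status.read_state(): the state, without advancing time (a new reading comes with each control period).
- read_camera(name): name is "scene" or "top" or "wrist"; returns (picture, depth): 480x640x3 uint8, red, green, blue; 480x640 float32, m along the optical axis (not along the pixel's ray), 0 where there is no reading.
- camera_info(name): a dict with "K" (3x3 intrinsics, pixels), "R" (3x3) and "t" (3): a world point X has camera coordinates R X + t. Camera axes: x right, y down, z forward; pixel columns grow to the right and rows downward; lengths in m; the calibration is good to about 2 mm. A picture is of the moment at which its call begins: read the wrist's pose just before it. camera_info takes no time and is no camera call; for the wrist camera it gives the pose at the moment of the call.
- order.finish_job(): hands the job in, once; it reports no verdict.
The state is a dict: "time": time; "q": joint angles; "joint_vel": joint speeds; "joint_torque": joint torques, N m; "tool_pos": TCP position; "tcp_rot": TCP orientation; "wrist_force": force on the tool from outside, world axes, zero at the start; "torque": the same for the moment, N m; "width": opening from 0.0 (shut) to 1.0 (fully open).
Only numpy, scipy, OpenCV 4.12 (cv2) and the standard library are available. Lean on these libraries where they do the work, as an engineer would, in place of code of your own. Each camera call takes 0.05 s, during which the arm holds its last target. There are 200 camera calls.

## Working session

There is one attempt and no reset: what is moved stays moved. The work goes in short steps, Python scripts to look and compute and a tool call to move; the robot and the scene stay as the last step left them, time stands still between calls to the robot, and variables do not carry over. Pictures are saved under pics/ and viewed, about 8 in all and at most 12, crops included, and the job is handed in when it is done.

Besides the shell and the picture viewer there is one more tool, called after "Emit:" as name(argument=value, ...) on one line, values as JSON. move_arm: Moves the arm, as the interface text tells. Its arguments: {"type":"object","properties":{"deltas":{"type":"array","items":{"type":"array"}},"grip_force":{"type":"number"}},"required":["deltas"]}

```bash
mkdir -p pics && cat > h.py <<'E'
import numpy as np, cv2
from workcell import status, read_camera, camera_info, order
def snap(name,f):
    ci=camera_info(name); im,d=read_camera(name)
    cv2.imwrite(f'pics/{f}.png',im[:,:,::-1]); np.savez(f'pics/{f}.npz',im=im,d=d,K=ci['K'],R=ci['R'],t=ci['t'])
def load(f):
    z=np.load(f'pics/{f}.npz'); return z
def pts(z):
    K,R,t,d=z['K'],z['R'],z['t'],z['d']
    v,u=np.mgrid[:480,:640]
    c=np.stack([(u-K[0,2])/K[0,0]*d,(v-K[1,2])/K[1,1]*d,d],-1)
    P=(c-t)@R; P[d==0]=np.nan
    return P
E
python3 - <<'E'
from h import *
s=status.read_state();print({k:np.round(v,3) for k,v in s.items()})
for n in('scene','top'):
    snap(n,n+'0')
    ci=camera_info(n); print(n,-ci['R'].T@ci['t'],ci['R'][2])
a=cv2.imread('pics/scene0.png');b=cv2.imread('pics/top0.png')
E
```

```text
{'time': np.float64(0.0), 'q': array([-1.18 ,  0.265,  1.605,  0.   ,  1.274, -0.037]), 'joint_vel': array([-0.001,  0.   , -0.001, -0.003,  0.001, -0.002]), 'joint_torque': array([ 1.0000e-03, -5.1511e+01, -3.6731e+01, -0.0000e+00,  1.3000e-02,
       -0.0000e+00]), 'tool_pos': array([ 0.28 , -0.613,  0.23 ]), 'tcp_rot': array([-3.068e+00, -6.660e-01,  1.000e-03]), 'wrist_force': array([0.235, 0.621, 0.24 ]), 'torque': array([0.028, 0.015, 0.025]), 'width': np.float64(1.001)}
scene [ 1.51019093 -0.42506797  1.04142399] [-0.70816077  0.23384202 -0.66620285]
top [ 0.35170751 -0.09180946  1.23132028] [ 0.18767619 -0.01333462 -0.98214044]
```

View pics/scene0.png

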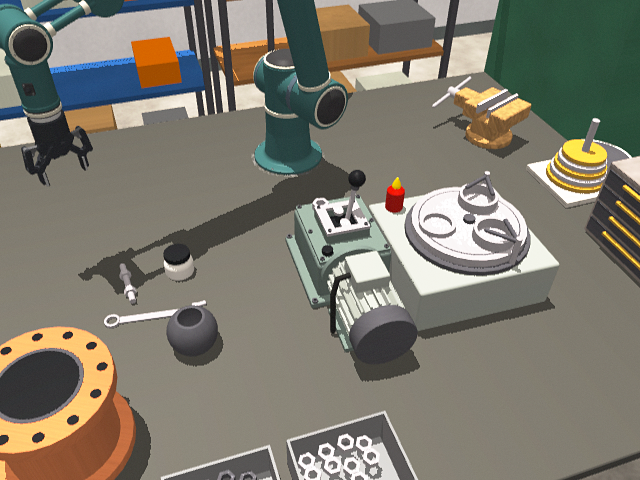

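View pics/top0.png

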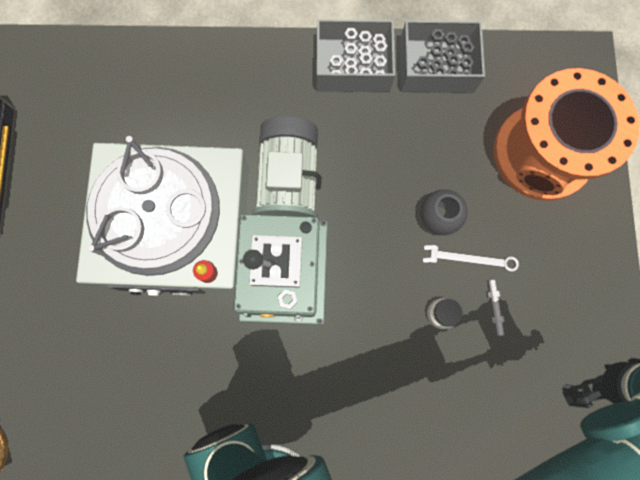

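The scene view shows the machine with its lever, knob at about (356,178). In the top view the gate plate is at about (275,260), knob (252,259), bottle (204,270) and nut (288,298).

```bash
python3 - <<'E'
from h import *
from scipy.optimize import least_squares
z=load('top0');P=pts(z);im=z['im'].astype(int);K,R,t=z['K'],z['R'],z['t'];C=-R.T@t
def ray(u,v,h):
    d=R.T@np.linalg.inv(K)@np.array([u,v,1.]);return C+d*(h-C[2])/d[2]
v,u=np.mgrid[:480,:640]
sub=(u>235)&(u<330)&(v>215)&(v<325)
white=sub&(im.min(-1)>175)&(v<290)&(u>240)&(abs(P[...,2]-.16)<.012)
n,l,st,_=cv2.connectedComponentsWithStats(white.astype(np.uint8));k=1+st[1:,4].argmax()
c=np.argwhere(l==k)[:,::-1].astype(np.float32)
Q=np.array([ray(a,b,.16)[:2] for a,b in c],np.float32)
r=cv2.minAreaRect(Q*1000);print('plate',st[k],r,'z',np.nanmedian(P[l==k][:,2]))
# gearbox cover edges for yaw
g=sub&(abs(P[...,2]-.128)<.006)
gg=np.argwhere(g)[:,::-1];print('cover',cv2.minAreaRect((P[g][:,:2]*1000).astype(np.float32)),g.sum())
# knob
for f in('top0','scene0'):
    zz=load(f);p=pts(zz);i=zz['im'].astype(int)
    vv,uu=np.mgrid[:480,:640]
    box=((uu>235)&(uu<270)&(vv>240)&(vv<275)) if f=='top0' else ((uu>335)&(uu<375)&(vv>160)&(vv<195))
    m=box&(i.max(-1)<80)&(p[...,2]>.225)
    X=p[m]
    s=least_squares(lambda q:np.linalg.norm(X-q,axis=1)-.02,X.mean(0)-[0,0,.01],loss='soft_l1',f_scale=.002)
    print(f,'knob',s.x,m.sum(),np.sqrt(np.mean(s.fun**2)),X[:,2].max(), 'pix',uu[m].mean(),vv[m].mean())
# bottle
m=(im[...,0]>150)&(im[...,1]<60)&(u>185)&(u<225)&(v>250)&(v<290);print('bottle',np.nanmedian(P[m],0),m.sum())
m=sub&(v>288)&(v<310)&(u>278)&(u<300)&(im.min(-1)>170);print('nut',np.nanmedian(P[m],0),m.sum())
E
```

```text
plate [ 250  235   51   51 1497] ((519.1159057617188, -16.38344955444336), (104.21166229248047, 105.22710418701172), 88.07232666015625) z 0.15992472766786664
cover ((518.1029663085938, -14.505126953125), (212.08949279785156, 177.0079345703125), 0.1382673680782318) 5068
top0 knob [0.506958   0.02134375 0.25201973] 64 0.0011373121930822957 0.2708553431524641 pix 253.15625 260.484375
scene0 knob [0.50628116 0.02119029 0.25066274] 265 0.0021502329121623562 0.2732045135860502 pix 356.24528301886795 179.15471698113208
bottle [0.47431823 0.12618119 0.17689144] 1
nut [ 0.43969578 -0.0452909   0.12968884] 437
```

Emit:
move_arm(deltas=[[[0,0,-0.14],[0,0.5,1],1],[[0,0,-0.283],[0.3,1,1],1],[[0,0,-0.283],[0.3,1,1],1]], grip_force=20)

```text
time: 0.48
tool_pos: [0.3111, -0.5129, 0.334]
tcp_rot: [3.139, -0.03, 0.003]
wrist_force: [0.8, -0.4, -0.4]
width: 0.378
```

Emit:
move_arm(deltas=[[[0,0,0],[0.15,0.5,0],1],[[0,0,0],[0.3,1,0],1],[[0,0,0],[0.3,1,0],1]])

```text
time: 0.85
tool_pos: [0.3407, -0.4113, 0.3312]
tcp_rot: [-3.141, 0.021, -0.0]
wrist_force: [-0.0, 0.5, -0.6]
width: -0.001
```

Emit:
move_arm(deltas=[[[0,0,0],[0.15,0.5,0],1],[[0,0,0],[0.3,1,0],1],[[0,0,0],[0.3,1,0],1]])

```text
time: 1.23
tool_pos: [0.3706, -0.3125, 0.3312]
tcp_rot: [-3.141, 0.021, -0.0]
wrist_force: [-0.3, -0.2, -0.0]
width: -0.002
```

Emit:
move_arm(deltas=[[[0,0,0],[0.15,0.5,0],1],[[0,0,0],[0.3,1,0],1],[[0,0,0],[0.3,1,0],1]])

```text
time: 1.6
tool_pos: [0.4007, -0.2132, 0.3312]
tcp_rot: [3.141, -0.021, 0.0]
wrist_force: [-0.4, 0.0, 0.8]
width: -0.003
```

Emit:
move_arm(deltas=[[[0,0,0],[0.15,0.5,0],1],[[0,0,0],[0.3,1,0],1],[[0,0,0],[0.3,1,0],1],[[0,0,0],[0.3,1,0],1]])

```text
time: 2.1
tool_pos: [0.4301, -0.1159, 0.3311]
tcp_rot: [3.14, -0.027, -0.001]
wrist_force: [0.3, 0.2, -0.4]
width: 0.004
```

```bash
python3 - <<'E'
from h import *
snap('wrist','w1');ci=camera_info('wrist');print(-ci['R'].T@ci['t'],ci['R'][2])
E
```

```text
[ 0.49480203 -0.11716752  0.47352785] [-0.25906178  0.00249342 -0.96585753]
```

View pics/w1.png

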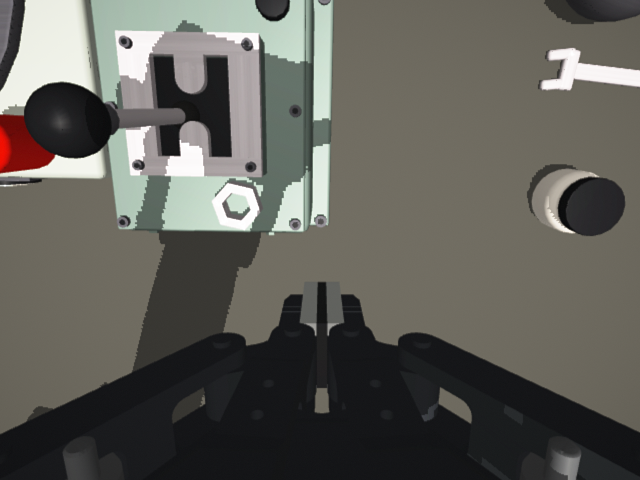

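The wrist view shows the plate with corner screws at (125,42), (248,44), (138,165), (252,167), the knob at (68,120), and finger linkages spreading sideways above the shut tips. I'll refine the yaw and knob, and check how low the linkages hang.

```bash
python3 - <<'E'
from h import *
from scipy.optimize import least_squares
z=load('w1');P=pts(z);im=z['im'].astype(int);K,R,t=z['K'],z['R'],z['t'];C=-R.T@t
def ray(u,v,h):
    d=R.T@np.linalg.inv(K)@np.array([u,v,1.]);return C+d*(h-C[2])/d[2]
s=[ray(*p,.16) for p in [(125,42),(248,44),(138,165),(252,167)]]
c=np.mean(s,0);print('screws',np.round(s,4)[:,:2].tolist(),c)
x=(s[0]+s[1]-s[2]-s[3]);y=(s[0]+s[2]-s[1]-s[3]);print('yaw',np.degrees(np.arctan2(x[1],x[0])),np.degrees(np.arctan2(-y[0],y[1])))
v,u=np.mgrid[:480,:640]
m=(u<115)&(v>75)&(v<165)&(P[...,2]>.235)&(im.max(-1)<90);X=P[m]
f=least_squares(lambda q:np.linalg.norm(X-q,axis=1)-.02,X.mean(0),loss='soft_l1',f_scale=.002);print('knob',f.x,m.sum(),np.std(f.fun))
T=np.array(status.read_state()['tool_pos'])
m=(v>270)&(P[...,2]>.25);D=P[m]-T
for lo in range(0,110,10):
    q=D[(D[:,2]*1000>lo)&(D[:,2]*1000<=lo+10)]*1000
    if len(q):print(lo,len(q),q.min(0).round()[:2],q.max(0).round()[:2])
E
```

```text
screws [[0.5616, 0.0244], [0.5586, -0.0653], [0.473, 0.0273], [0.4698, -0.0625]] [ 0.51573867 -0.01900544  0.16      ]
yaw -1.843197908139082 -1.9768282221045193
knob [0.50383055 0.01890888 0.25152363] 5140 0.0005765499579659981
0 340 [  6. -13.] [11. 13.]
10 858 [  6. -14.] [11. 14.]
20 1028 [  5. -14.] [12. 13.]
30 1313 [-11. -16.] [12. 16.]
40 3435 [-12. -34.] [14. 33.]
50 9471 [-10. -41.] [15. 42.]
60 8490 [-10. -50.] [18. 50.]
70 18487 [ -8. -58.] [18. 58.]
80 21861 [ -1. -59.] [19. 59.]
90 8738 [  8. -52.] [21. 53.]
100 21 [ 20. -18.] [21. 14.]
```

Emit:
move_arm(deltas=[[[0,0,-0.01],[0.05,0.5,0],1],[[0,0,-0.01],[0.1,1,0],1],[[0,0,-0.01],[0.1,1,0],1]])

```text
time: 2.52
tool_pos: [0.4403, -0.0136, 0.3312]
tcp_rot: [-3.141, 0.048, 0.0]
wrist_force: [-0.1, -1.6, -0.1]
width: 0.003
```

Emit:
move_arm(deltas=[[[0,0,0],[0.05,0.33,0],1],[[0,0,0],[0.1,0.33,-0.5],1],[[0,0,0],[0.1,0.33,-0.96],1],[[0,0,0],[0.1,0.33,-0.96],1]])

```text
time: 3.02
tool_pos: [0.447, 0.0168, 0.2312]
tcp_rot: [3.14, -0.055, -0.014]
wrist_force: [0.4, 0.9, 0.6]
width: -0.004
```

Emit:
move_arm(deltas=[[[0,0,0],[0.1,0,0],1],[[0,0,0],[0.18,0,0],1],[[0,0,0],[0.22,0,0],1],[[0,0,0],[0.26,0,0],1],[[0,0,0],[0.3,0,0],1],[[0,0,0],[0.33,0,0],1],[[0,0,0],[0.35,0,0],1],[[0,0,0],[0.35,0,0],1]])

```text
time: 4.03
tool_pos: [0.4851, 0.0189, 0.2352]
tcp_rot: [-3.141, 0.051, 0.0]
wrist_force: [-1.7, 1.1, 1.0]
width: -0.001
```

```bash
cat >> h.py <<'E'
from scipy.optimize import least_squares
def knob(f,near):
    "ball centre near a guess, from depth of dark points"
    z=load(f);P=pts(z);i=z['im'].astype(int)
    m=(np.linalg.norm(P-near,axis=-1)<.03)&(i.max(-1)<80)&(P[...,2]>near[2]-.012)
    X=P[m];n=near
    g=least_squares(lambda q:np.linalg.norm(X-q,axis=1)-.02,n,loss='soft_l1',f_scale=.001)
    return g.x.round(4),m.sum(),np.std(g.fun).round(4)
def mach(p,c):
    a=np.radians(-1.9);d=np.asarray(p)[:2]-c
    return np.round([d@[np.cos(a),np.sin(a)],d@[-np.sin(a),np.cos(a)]],4)
CW=np.array([.5157,-.0190]);CT=np.array([.5191,-.0164])
E
python3 - <<'E'
from h import *
for n in('wrist','top','scene'): snap(n,n+'2')
for n in('wrist','top','scene'):
    k=knob(n+'2',np.array([.515,.02,.252]));print(n,*k,mach(k[0],CW if n=='wrist' else CT))
E
```

```text
wrist [0.5132 0.0188 0.2524] 13053 0.0017 [-0.0038  0.0377]
top [0.515 0.02  0.252] 0 nan [-0.0053  0.0362]
scene [0.5146 0.0208 0.253 ] 288 0.003 [-0.0057  0.037 ]
  ret = _var(a, axis=axis, dtype=dtype, out=out, ddof=ddof,
  arrmean = um.true_divide(arrmean, div, out=arrmean,
  ret = ret.dtype.type(ret / rcount)
```

View pics/wrist2.png

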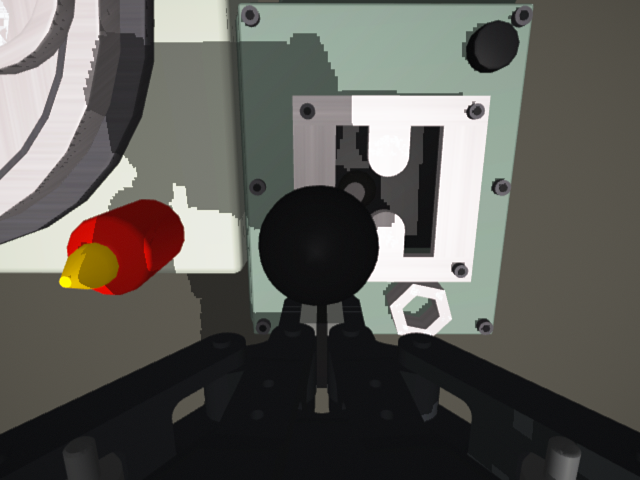

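The knob touches the fingertips, a few mm short of neutral. The stem stands between the two noses, at about (357,187). I'll nudge it 3 mm more, then go round to its left side.

Emit:
move_arm(deltas=[[[0,0,0],[0.03,0,0],1],[[0,0,0],[0.03,0,0],1],[[0,0,0],[-0.2,0,0],1],[[0,0,0],[-0.2,0,0],1],[[0,0,0],[-0.2,0.25,0.07],1],[[0,0,0],[-0.2,0.5,0.07],1],[[0,0,0],[-0.2,0.52,0.07],1],[[0,0,0],[0.05,0.52,0.07],1],[[0,0,0],[0.32,0.52,0.07],1],[[0,0,0],[0.32,0.52,0.07],1]])

```text
time: 5.42
tool_pos: [0.5187, 0.0701, 0.242]
tcp_rot: [3.141, -0.052, 0.001]
wrist_force: [-0.8, -0.6, 0.6]
width: -0.0
```

```bash
python3 - <<'E'
from h import *
for n in('wrist','top','scene'): snap(n,n+'3')
for n in('wrist','top','scene'):
    k=knob(n+'3',np.array([.517,.02,.252]));print(n,*k,mach(k[0],CW if n=='wrist' else CT))
E
```

```text
wrist [0.5168 0.0187 0.2523] 8375 0.0005 [-0.0002  0.0377]
top [0.5213 0.0214 0.2525] 91 0.0013 [0.0009 0.0379]
scene [0.5197 0.0208 0.2522] 241 0.0019 [-0.0006  0.0372]
```

View pics/wrist3.png

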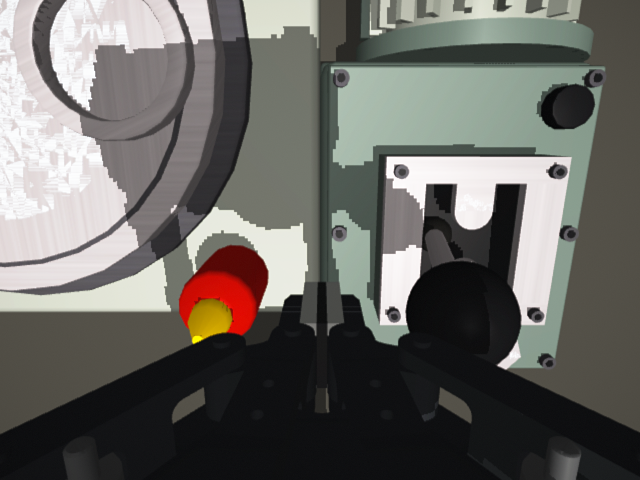

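The knob is at neutral: all three views put it within 1 mm of x = 0. It sits at about (463,315) in the picture, just right of the fingers. Pushing across.

Emit:
move_arm(deltas=[[[0,0,0],[0,-0.1,0],1],[[0,0,0],[0,-0.17,0],1],[[0,0,0],[0,-0.23,0],1],[[0,0,0],[0,-0.29,0],1],[[0,0,0],[0,-0.35,0],1],[[0,0,0],[-0.01,-0.41,0],1],[[0,0,0],[-0.01,-0.47,0],1],[[0,0,0],[-0.01,-0.53,0],1],[[0,0,0],[-0.02,-0.59,0],1],[[0,0,0],[-0.02,-0.65,0],1],[[0,0,0],[-0.02,-0.71,0],1],[[0,0,0],[-0.02,-0.77,0],1],[[0,0,0],[-0.03,-0.83,0],1],[[0,0,0],[-0.03,-0.88,0],1],[[0,0,0],[-0.03,-0.92,0],1],[[0,0,0],[-0.03,-0.94,0],1],[[0,0,0],[-0.03,-0.94,0],1]])

```text
time: 7.7
tool_pos: [0.5138, -0.0235, 0.2421]
tcp_rot: [3.141, -0.051, -0.001]
wrist_force: [0.4, 0.8, -0.4]
width: 0.0
```

```bash
python3 - <<'E'
from h import *
for n in('wrist','top','scene'): snap(n,n+'4')
for n in('wrist','top','scene'):
    k=knob(n+'4',np.array([.515,-.057,.252]));print(n,*k,mach(k[0],CW if n=='wrist' else CT))
E
```

```text
wrist [ 0.5143 -0.0569  0.2521] 7987 0.0016 [-0.0001 -0.0379]
top [ 0.5203 -0.0547  0.2569] 14 0.0006 [ 0.0025 -0.0382]
scene [ 0.5174 -0.0541  0.2518] 273 0.0023 [-0.0004 -0.0377]
```

View pics/wrist4.png

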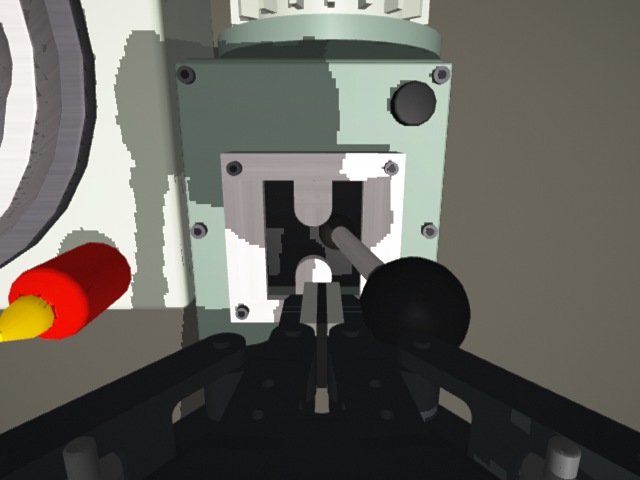

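The lever is at the right-hand end of neutral: knob 38 mm right, which is cross ≈ 0.19, and 0 mm fore and aft. It shows at about (415,305), right of the fingers. I'll go round behind it and push forward.

Emit:
move_arm(deltas=[[[0,0,0],[0,0.15,0],1],[[0,0,0],[0,0.15,0],1],[[0,0,0],[-0.25,0.15,0],1],[[0,0,0],[-0.52,0.15,0],1],[[0,0,0],[-0.52,0.15,0],1],[[0,0,0],[-0.52,-0.1,-0.05],1],[[0,0,0],[-0.52,-0.34,-0.1],1],[[0,0,0],[-0.52,-0.34,-0.1],1],[[0,0,0],[-0.52,-0.34,-0.1],1]])

```text
time: 8.98
tool_pos: [0.4626, -0.0569, 0.2324]
tcp_rot: [-3.141, 0.051, -0.001]
wrist_force: [-0.1, 0.2, 0.8]
width: 0.0
```

Emit:
move_arm(deltas=[[[0,0,0],[0.1,0,0],1],[[0,0,0],[0.17,0,0],1],[[0,0,0],[0.23,0,0],1],[[0,0,0],[0.29,0,0],1],[[0,0,0],[0.35,-0.01,0],1],[[0,0,0],[0.41,-0.01,0],1],[[0,0,0],[0.47,-0.01,0],1],[[0,0,0],[0.53,-0.01,0],1],[[0,0,0],[0.59,-0.02,0],1],[[0,0,0],[0.65,-0.02,0],1],[[0,0,0],[0.7,-0.02,0],1],[[0,0,0],[0.73,-0.02,0],1],[[0,0,0],[0.75,-0.02,0],1],[[0,0,0],[0.75,-0.02,0],1]])

```text
time: 10.72
tool_pos: [0.5372, -0.0592, 0.2323]
tcp_rot: [3.141, -0.051, 0.0]
wrist_force: [-2.0, -0.3, -1.4]
width: 0.002
```

```bash
python3 - <<'E'
from h import *
for n in('wrist','scene'): snap(n,n+'5')
for n in('wrist','scene'):
    k=knob(n+'5',np.array([.57,-.058,.244]));print(n,*k,mach(k[0],CW if n=='wrist' else CT))
E
```

```text
wrist [ 0.5658 -0.0576  0.2454] 11428 0.0011 [ 0.0514 -0.0369]
scene [ 0.5675 -0.0556  0.2455] 279 0.0025 [ 0.0497 -0.0376]
```

View pics/wrist5.png

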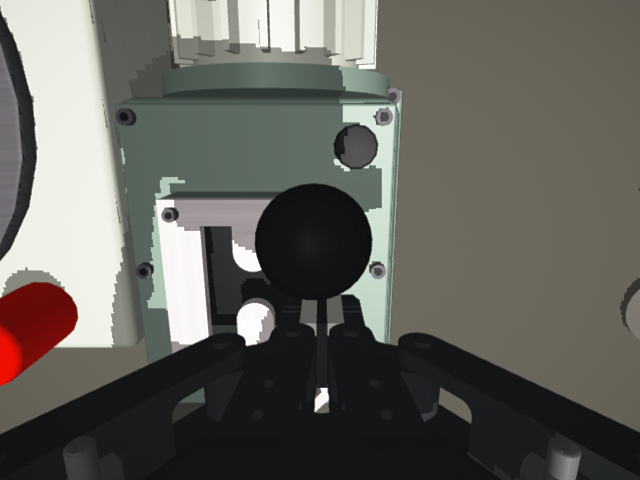

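The lever is in the front right slot with the knob, at about (313,240), 50–52 mm forward. I'll push the last few mm gently and watch the force.

Emit:
move_arm(deltas=[[[0,0,0],[0.01,0,0],1],[[0,0,0],[0.02,0,0],1],[[0,0,0],[0.03,0,0],1],[[0,0,0],[0.03,0,0],1]])

```text
time: 11.32
tool_pos: [0.5401, -0.0592, 0.2323]
tcp_rot: [-3.141, 0.051, 0.0]
wrist_force: [-2.0, 0.0, -1.1]
width: -0.003
```

Emit:
move_arm(deltas=[[[0,0,0],[0.01,0,0],1],[[0,0,0],[0.01,0,0],1]])

```text
time: 11.58
tool_pos: [0.5407, -0.0592, 0.2321]
tcp_rot: [-3.141, 0.051, 0.001]
wrist_force: [-3.5, -0.4, -1.9]
width: -0.002
```

Emit:
move_arm(deltas=[[[0,0,0],[0.01,0,0],1],[[0,0,0],[0.01,0,0],1]])

```text
time: 11.82
tool_pos: [0.5413, -0.0591, 0.232]
tcp_rot: [-3.141, 0.051, 0.003]
wrist_force: [-5.3, -0.2, -0.6]
width: 0.001
```

Emit:
move_arm(deltas=[[[0,0,0],[-0.2,0,0],1],[[0,0,0],[-0.5,0,0],1],[[0,0,0],[-0.7,0,0.3],1],[[0,0,0],[-0.7,0,0.8],1],[[0,0,0],[-0.7,0,0.8],1],[[0,0,0],[-0.7,0,0.8],1]])

```text
time: 12.58
tool_pos: [0.473, -0.0592, 0.313]
tcp_rot: [3.141, -0.051, 0.005]
wrist_force: [0.4, 0.3, 0.1]
width: 0.003
```

```bash
python3 - <<'E'
from h import *
for n in('wrist','top','scene'): snap(n,n+'6')
for n in('wrist','top','scene'):
    k=knob(n+'6',np.array([.57,-.058,.244]));print(n,*k,mach(k[0],CW if n=='wrist' else CT))
# bystander change check on the top view
a=load('top0')['im'].astype(int);b=load('top6')['im'].astype(int)
for nm,(x,y,r) in dict(bottle=(204,270,10),nut=(288,298,10),ring=(187,210,18),ball=(443,212,22),jar=(443,312,16),spanner=(470,260,25),stud=(497,305,20)).items():
    print(nm,np.abs(a-b)[y-r:y+r,x-r:x+r].mean().round(1))
E
```

```text
wrist [ 0.57   -0.0578  0.2442] 5405 0.0005 [ 0.0556 -0.037 ]
top [ 0.57  -0.058  0.244] 0 nan [ 0.0523 -0.0399]
scene [ 0.5723 -0.0555  0.2438] 254 0.0017 [ 0.0545 -0.0373]
bottle 2.8
nut 18.3
ring 1.1
ball 2.8
jar 7.2
spanner 2.6
stud 24.5
  ret = _var(a, axis=axis, dtype=dtype, out=out, ddof=ddof,
  arrmean = um.true_divide(arrmean, div, out=arrmean,
  ret = ret.dtype.type(ret / rcount)
```

View pics/top6.png

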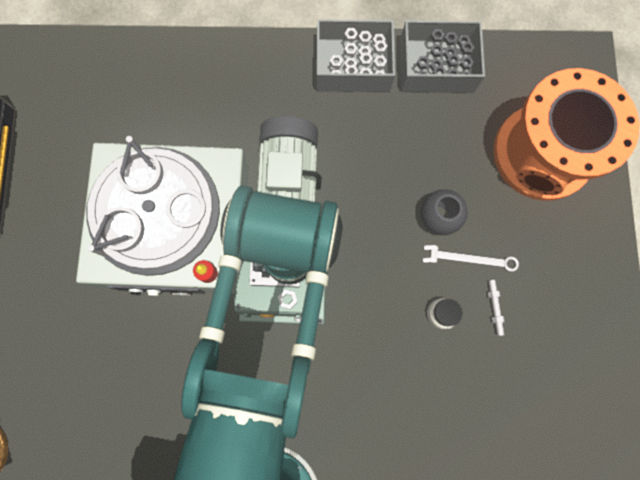

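The top view shows every bystander where it was: bottle (204,270), nut (288,298), jar (443,312), ball (443,212), spanner (470,258), stud (497,307). The larger pixel differences at the stud, nut and jar come from the arm's shadow moving off or onto them. The hand is clear of the lever, so I'm handing in.

```bash
python3 -c "
from h import *
print(order.finish_job())"
```

```text
the job is handed in; nothing more can be done
None
```

The lever is in third, fully forward in the front right slot, and the job is handed in. The hand-in gives no verdict.

I used the shut fingertips only. I pushed the knob from behind to neutral, from the left across to the right-hand end, then from behind forward to within about 1–2 mm of its stop.

**Lever, mid-way:** in neutral at the right, the knob was 38 mm to the right (gear_cross about 0.19 rad) and within 1 mm of zero fore and aft in the wrist and scene views. The top view said +2.5 mm, but from only 14 pixels.

**Lever, final:** after I pulled back, the wrist view put the knob 55.6 mm forward and 37.0 mm to the right. The scene view gave 54.5 and 37.3 mm. That is gear_shift about 0.28 rad and gear_cross about 0.19 rad, both inside the limits. The top view could not check this because the arm hid the knob.

**Forces:** the wrist force was about 6 N at most in the readings taken at the end of each move. It was not sampled during the moves.

**Bystanders:** in the last top view all seven were where they started. Pixel differences at the stud, nut and jar were larger, which I put down to the arm's shadow after looking at the picture.

**Robot:** the gripper was left clear of everything, about 80 mm up and 70 mm back. The job took about 13 s of the 48 s allowed.

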